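# Load a vial and index the crimping dial to its next notch

## Robot

A 6-joint arm with a two-finger parallel gripper is mounted at the origin on the work surface. World frame = base frame: x ahead of the robot, y to its left, z up, the work surface at z = 0. Lengths are in m, angles in rad, forces in N, time in s.
With the tool pointing down it reaches from about 0.225 to 0.875 m from the base axis. Payload 3.4 kg.
Tool frame: the origin (TCP) lies between the finger pads; the fingertips stand 11 mm ahead of it and the grasp point (between the pads) lies 8 mm behind it; z points along the fingers, y is the line along which they close (so a half turn about z gives the same grasp; the last joint's range is limited). The gripper opens to 85 mm and grips with 20 to 120 N. Pads are 22 mm wide; open, the fingers measure 114 mm over their backs; the gripper's body (76 mm by 85 mm) begins 54 mm behind the grasp point. The pads swing forward as they close: fully open they stand 13 mm farther back than shut.
Start: joints at [1.106, 0.276, 1.505, -0, 1.361, -0.121], TCP at [0.194, 0.541, 0.242] pointing down, gripper open.
Joint ranges: [-2.89, 2.89], [-0.75, 2.08], [0.22, 2.7], [-1.18, 4.32], [0.11, 2.71], [-2.7, 2.7]. Speed limits (rad/s): [2.57, 2.57, 3.14, 3.14, 3.14, 3.14].

## Interface

Orientations are given as a unit quaternion [w, x, y, z].
In Python, from rig import sensors, eyes, manip gives the robot as it stands.
- The arm moves only by the tool drive_tool, never from a script. Its argument "deltas" is a list of rows, each an object with "linear": the shift along the world's x, y, z in mm, a list of three; "twist": the turn about the world's z in degrees; "claw": the opening, from 0 (shut) to 1 (fully open). In form: [{"linear": [tx, ty, tz], "twist": twist, "claw": claw}, ...]. A call has 1 to 12 rows; each row is the pose to reach, as a shift and turn from the pose commanded when the call began; what a row does not reach only later rows make up. A row lasts 1/12 s, in which the tool goes at most 41.7 mm and 7.16 degrees, less where a joint would pass 70% of its speed; a pose out of reach is approached as far as the arm can. A call with a gripper value outside its range is refused whole. The fingers move at their own pace and stop on an object; "squeeze" is the grip in N (left out, the last holds). Time passes only in rows, so rows that repeat a pose let the fingers close. It gives the time, the measured TCP pose, the force, the opening and the grip force at its end, in the units of the state.
- sensors.get_state(): the state, without advancing time (a new reading comes with each control period).
- eyes.get_image(name): name is "scene" or "side" or "wrist"; returns the picture (400x640x3 uint8, red, green, blue); there is no depth.
- eyes.camera_model(name): a dict with "intrinsics" (3x3 intrinsics, pixels), "R" (3x3) and "t" (3): a world point X has camera coordinates R X + t. Camera axes: x right, y down, z forward; pixel columns grow to the right and rows downward; lengths in m; the calibration is good to about 2 mm. A picture is of the moment at which its call begins: read the wrist's pose just before it. camera_model takes no time and is no camera call; for the wrist camera it gives the pose at the moment of the call.
- manip.sign_off(): hands the job in; it is judged then, once.
The state is a dict: "clock": time; "qpos": joint angles; "qd": joint speeds; "effort": joint torques, N m; "position": TCP position; "ee_rot": TCP orientation; "contact_force": force on the tool from outside, world axes, zero at the start; "moment": the same for the moment, N m; "width": finger opening in m; "gripper_force": force on a finger pad.
Only numpy, scipy, OpenCV 4.12 (cv2) and the standard library are available. Lean on these libraries where they do the work, as an engineer would, in place of code of your own. Each camera call takes 0.05 s, during which the arm holds its last target. There are 200 camera calls.

## Task

Stand the vial from the tray in the empty nest at the front of the crimping machine's dial, next behind the two vials already on it. The dial has been left between stations: then push it on anticlockwise (seen from above) by a hand post, gently and by feel, until the sprung pawl drops fully home in the next notch of the index plate, stop there and let go. Do not force the dial or leave it pushed past that notch, and leave the other vials standing in their nests and the bowl, bottle and jar where they are.

Things in the scene. Friction and masses are not known exactly. Their poses are not given: they have to be found in the camera images.
- dial: the hand-turned dial of the crimping machine: white disc 230 mm across, top 48 mm above the bench, on a notched steel index plate (251 mm). Six nests 60 deg apart, three upright posts. Origin: on its axis at bench height; z up, x and y turn with it. About 5 N at a post turns it steadily; it stays where it is left.
- base: the fixed round steel base under the dial, 280 mm across, 12 mm thick. Origin: on the dial's axis at bench height; x and y are the world's. At the next notch nest_load stands 226 to 249 deg anticlockwise from x about it (at the start 172 to 220)
- pawl (a joint): lift (rad) of the sprung pawl, a 50 mm arm with a 5 mm round nose at the left (+y side) of the index plate, fixed on the machine: 0 when home in a notch, about 0.115 on the rim between notches. Place not measured: the next notch reaches it after 28 to 53 deg of turn from the start. It drops in at once; 1.5 mm on, the notch slope stops the dial (it would climb at 14 N at a post, be over at 20)
- post (a point): middle of the top of the front left hand post: plain upright steel, 14 mm diameter, 60 mm high above the dial's top, 104 mm from the dial's axis, seen from there 142 to 191 deg anticlockwise from world x at the start. It stands midway between two nests, 53 mm from their axes. Two like posts stand 120 deg either side
- nest_load (a point): floor centre of the empty nest to load, at the front, next anticlockwise after post (30 deg on): an aluminium cup, 34 mm bore, 41 mm outside, 14 mm deep, standing on the dial's top (floor 48 mm above the bench), 78 mm from the dial's axis. Axes turn with the dial
- nest_next (a point): floor centre of the next nest anticlockwise (60 deg on), the same cup, holding an unsealed vial. The next notch brings it under the crimping head, which hangs over the dial 28 to 53 deg on from it (to the right, -y, and away from the robot): 80 mm across, underside 170 mm above the bench. Its white column, 372 mm high, stands 150 to 240 mm from the axis there
- nest_done (a point): floor centre of the nest anticlockwise of that (another 60 deg on), the same cup, holding a sealed vial
- vial: the glass injection vial to load: 30 mm diameter up to 52 mm, then a shoulder and a 20 mm neck with a dark stopper; 75 mm high, 35 to 70 g, standing in the tray. Origin: centre of its bottom
- vial_next: a like vial with a dark stopper, already in nest_next; rides with the dial. Origin: centre of its bottom
- vial_done: a like vial, sealed with a blue cap, already in nest_done; rides with the dial. Origin: centre of its bottom
- tray: a low white tray, fixed, 130 x 170 mm, walls 16 mm high and 3 mm thick, floor 3 mm thick. Origin: centre of its underside
- cap_bowl: a steel bowl full of blue caps, 156 mm across, 65 mm high, to be left alone. Origin: centre of its underside
- amber_bottle: an amber bottle, 70 mm across, 150 mm high, to be left alone. Origin: centre of its underside
- stopper_jar: a small jar, 64 mm across, 75 mm high, to be left alone. Origin: centre of its underside
There are look-alikes about, which are no part of the job. What is shaped like the vial but pink is not meant. What is shaped like the vial_next but yellow is not meant.

How it is judged:
On the way, in this order (a step that is already met when the one before it is completed fails the run):
1. the vial stands upright and released in the front nest, while the dial is still between stations (horizontal distance between vial and nest_load below 0.004 m and z of vial in the frame of nest_load below 0.005 m and angle between vial's own z axis and vertical below 0.12 rad and contact force between the fingers and vial below 0.5 N and value of joint pawl above 0.06 rad), for 0.2 s.
2. the dial has been pushed on to the next notch and the pawl is home in it (value of joint pawl below 0.02 rad and y of nest_load in the frame of base below -0.045 m and x of nest_load in the frame of base below -0.015 m), for 0.2 s.
At the end, for the whole second after the job is handed in: pawl home (lift under 0.02) in the next notch, which puts the loaded nest front right (y under -45, x under -15 mm from the base's centre), dial at rest; the loaded vial and the two others upright (0.12 rad) in their nests (at most 4 mm off centre and 5 mm off the floor) (all of step 2 and horizontal distance between vial and nest_load below 0.004 m and z of vial in the frame of nest_load below 0.005 m and angle between each of vial, vial_next, vial_done's own z axis and vertical below 0.12 rad and horizontal distance between vial_next and nest_next below 0.004 m and z of vial_next in the frame of nest_next below 0.005 m and horizontal distance between vial_done and nest_done below 0.004 m and z of vial_done in the frame of nest_done below 0.005 m and angular speed of dial below 0.05 rad/s and linear speed of vial below 0.02 m/s); the robot touches nothing.
It fails at once if the dial or a post on it is pushed with more than 28 N (contact force between any of the fingers, the arm and dial above 28 N).
It fails at once if a vial already on the dial is knocked out of its nest or tipped (horizontal distance between vial_next and nest_next above 0.01 m or horizontal distance between vial_done and nest_done above 0.01 m or angle between any of vial_next, vial_done's own z axis and vertical above 0.35 rad).
It fails at once if the bowl, the bottle or the jar is moved by more than 30 mm or tipped (distance of any of cap_bowl, amber_bottle, stopper_jar from where it was at the start of the episode above 0.03 m or angle between any of cap_bowl, amber_bottle, stopper_jar's own z axis and vertical above 0.3 rad).
It also fails if it takes over 46 s, if anything falls off the work surface, if the arm or the gripper's body presses on something with over 40 N, if the wrist force passes 120 N, or if a joint passes its speed limit or range.

## Working session

There is one attempt and no reset: what is moved stays moved. The work goes in short steps, Python scripts to look and compute and a tool call to move; the robot and the scene stay as the last step left them, time stands still between calls to the robot, and variables do not carry over. Pictures are saved under pics/ and viewed, at most 10 in all, crops included, and the job is handed in when it is done.

Besides the shell and the picture viewer there is one more tool, called after "Emit:" as name([rows], argument=value, ...), one row to a line, values as JSON. drive_tool: Moves the arm, as the interface text tells. Its arguments: {"type":"object","properties":{"deltas":{"type":"array","items":{"type":"object","properties":{"linear":{"type":"array","items":{"type":"number"}},"twist":{"type":"number"},"claw":{"type":"number"}}}},"squeeze":{"type":"number"}},"required":["deltas"]}

```bash
mkdir -p pics; cat > h.py <<'E'
import numpy as np,cv2
from rig import sensors,eyes,manip
def snap(n,f):
    m=eyes.camera_model(n);im=eyes.get_image(n);cv2.imwrite('pics/'+f,im[:,:,::-1]);np.savez('pics/'+f+'.npz',K=m['intrinsics'],R=m['R'],t=m['t']);return im
def ray(f,px):
    d=np.load('pics/'+f+'.npz');R=d['R'];c=-R.T@d['t'];v=R.T@np.linalg.solve(d['K'],[px[0],px[1],1.]);return c,v/np.linalg.norm(v)
def onz(f,px,z):
    c,v=ray(f,px);return c+v*(z-c[2])/v[2]
def tri(*obs):
    A=np.zeros((3,3));b=np.zeros(3);L=[]
    for f,px in obs:
        c,v=ray(f,px);P=np.eye(3)-np.outer(v,v);A+=P;b+=P@c;L.append((c,P))
    x=np.linalg.solve(A,b);return x,[np.linalg.norm(P@(x-c)) for c,P in L]
def proj(f,X):
    d=np.load('pics/'+f+'.npz');p=d['K']@(d['R']@np.array(X)+d['t']);return p[:2]/p[2]
E
python3 - <<'E'
from h import *
for n in('scene','side','wrist'):
    snap(n,n+'1.png')
    c,v=ray(n+'1.png',(320,200));print(n,c.round(3),v.round(3))
print(sensors.get_state())
E
```

```text
scene [1.07  0.524 0.888] [-0.499 -0.473 -0.726]
side [-0.304 -0.895  0.928] [ 0.54   0.619 -0.57 ]
wrist [0.132 0.563 0.373] [ 0.236 -0.093 -0.967]
{'clock': 0.15, 'qpos': array([ 1.10602091e+00,  2.76441643e-01,  1.50581666e+00,  2.12980845e-05,
        1.36069261e+00, -1.21016719e-01]), 'qd': array([ 0.00010968, -0.00075901, -0.00413256,  0.00083161,  0.00025845,
        0.00093099]), 'effort': array([ 2.21067007e-04, -4.17144835e+01, -2.46032435e+01, -2.52623058e-04,
        7.63890246e-03,  1.79887013e-05]), 'position': array([0.19363416, 0.54102926, 0.24165326]), 'ee_rot': array([-2.06051901e-04,  1.71036464e-01,  9.85264465e-01, -6.47198549e-04]), 'contact_force': array([-0.14996414, -0.6852308 ,  0.45233865]), 'moment': array([ 0.06415631, -0.04085612, -0.0257776 ]), 'gripper_force': 0.0, 'width': 0.08562419545729265}
```

View pics/scene1.png

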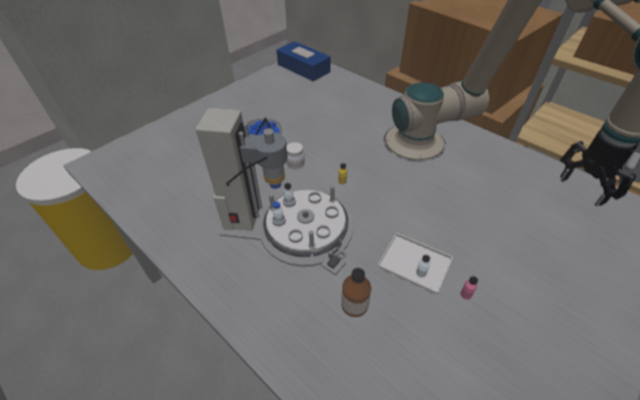

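View pics/side1.png

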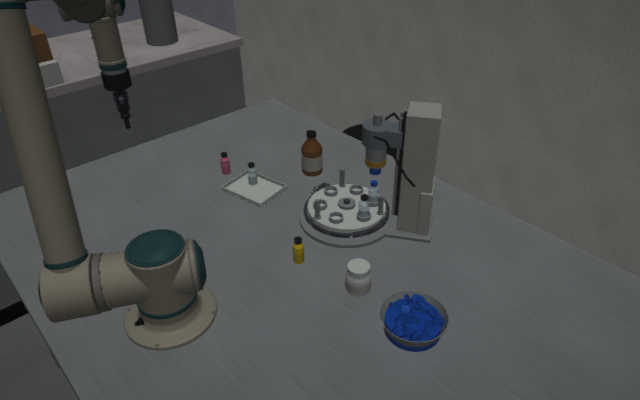

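View pics/wrist1.png

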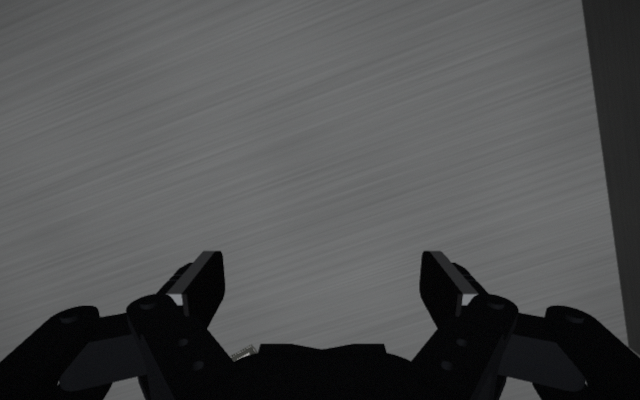

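The scene view shows the tray vial at about (424,265) and the dial hub at (306,217). The side view shows the vial at (252,175), the hub at (346,203), nest_load at about (336,217) and the front post at about (317,203). The wrist view shows only bench.

```bash
python3 - <<'E'
from h import *
S,D='scene1.png','side1.png'
for n,a,b in [('vialtop',(426,257),(251,165)),('vialbot',(423,275),(253,185)),('hub',(306,215),(346,202)),('nestload',(315,197),(336,216)),('posttop',(333,188),(317,202)),('nextstop',(288,186),(364,198)),('donetop',(277,204),(375,182)),('amber',(358,272),(311,133)),('pink',(473,279),(224,155)),('yellow',(344,166),(298,240)),('jar',(295,147),(358,265)),('post2',(312,233),(342,170))]:
    x,r=tri((S,a),(D,b));print(n,x.round(3),np.round(r,4))
E
python3 - <<'E'
import cv2,numpy as np
a=cv2.imread('pics/scene1.png')[150:300,200:500];b=cv2.imread('pics/side1.png')[120:250,200:460]
f=lambda i:cv2.resize(i,(800,300),interpolation=cv2.INTER_CUBIC)
a=cv2.resize(a[20:130,:190],(518,300),interpolation=cv2.INTER_CUBIC);b=cv2.resize(b[30:120,80:240],(533,300),interpolation=cv2.INTER_CUBIC)
cv2.imwrite('pics/crop1.png',np.vstack([a,b[:,:518]]))
E
```

```text
vialtop [0.475 0.332 0.072] [0.0009 0.0009]
vialbot [ 0.476  0.338 -0.007] [0.0034 0.0034]
hub [ 0.57  -0.008  0.057] [0.0003 0.0003]
nestload [ 0.501 -0.038  0.057] [0.001 0.001]
posttop [0.468 0.004 0.099] [0.0013 0.0013]
nextstop [ 0.561 -0.087  0.115] [0.0005 0.0005]
donetop [ 0.635 -0.056  0.12 ] [0.0023 0.0023]
amber [0.668 0.258 0.146] [0.0001 0.0001]
pink [0.45  0.453 0.068] [0.001 0.001]
yellow [ 0.345 -0.057  0.069] [0.0024 0.0024]
jar [ 0.387 -0.238  0.075] [0.0008 0.0008]
post2 [0.633 0.077 0.102] [0.0011 0.0011]
```

View pics/crop1.png

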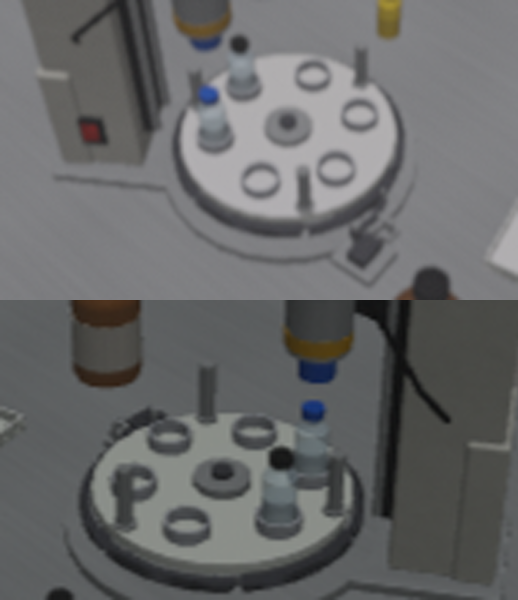

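Hub is at (0.570,-0.008). nest_load is at 203° and the post at 173°, with consistent radii. The vial is at about (0.475,0.333). Next I'll move above the vial with the finger line along the nest's radial direction.

Emit:
drive_tool([
  {"linear": [30, -22, 0], "twist": -5, "claw": 1},
  {"linear": [60, -44, 0], "twist": -10, "claw": 1},
  {"linear": [90, -66, 0], "twist": -16, "claw": 1},
  {"linear": [120, -88, 0], "twist": -22, "claw": 1},
  {"linear": [150, -110, 0], "twist": -28, "claw": 1},
  {"linear": [180, -132, 0], "twist": -34, "claw": 1},
  {"linear": [210, -154, 0], "twist": -40, "claw": 1},
  {"linear": [240, -177, 0], "twist": -47, "claw": 1},
  {"linear": [265, -195, 0], "twist": -47, "claw": 1},
  {"linear": [281, -207, 0], "twist": -47, "claw": 1},
  {"linear": [281, -207, 0], "twist": -47, "claw": 1},
  {"linear": [281, -207, 0], "twist": -47, "claw": 1},
])

```text
clock: 1.15
position: [0.4753, 0.3336, 0.2418]
ee_rot: [-0.0, 0.551, 0.835, -0.0]
contact_force: [-0.2, -0.4, 0.5]
width: 0.0853
gripper_force: 0.0
```

```bash
python3 - <<'E'
from h import *
snap('wrist','w2.png')
s=sensors.get_state();print(s['clock'],s['position'],s['ee_rot'],s['contact_force'])
print(proj('w2.png',[.475,.334,.078]),proj('w2.png',[.475,.334,.003]),proj('w2.png',[.475,.334,.03]))
E
```

```text
1.2 [0.47441552 0.33429261 0.24186339] [-6.73728336e-04  5.50119150e-01  8.35085818e-01 -3.79696432e-04] [-0.7305854  -0.38827823 -0.27998246]
[322.59392313 186.85393348] [322.51968417 172.80190113] [322.5428503  177.18681078]
```

View pics/w2.png

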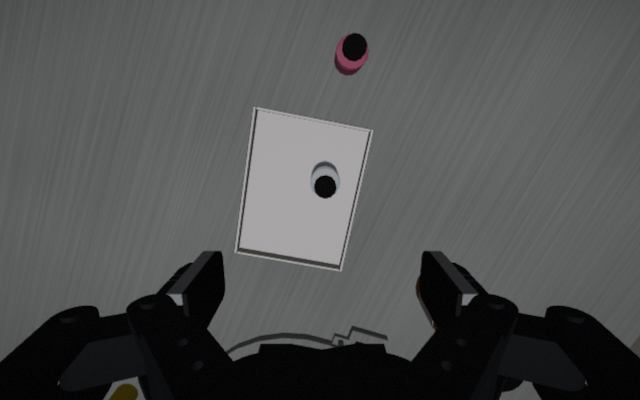

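The wrist view shows the stopper top at (325,187), with the vial body leaning up to about (325,172). That's within 2 px of the prediction.

```bash
python3 - <<'E'
from h import *
im=cv2.imread('pics/w2.png',0)[170:205,305:345]
ys,xs=np.where(im<40);p=(xs.mean()+305,ys.mean()+170);print(p,len(xs))
X=onz('w2.png',p,.078);print('w top',X)
print('3-view',tri(('w2.png',p),('scene1.png',(426,257)),('side1.png',(251,165))))
s=sensors.get_state();print((X-s['position'])*1000)
E
```

```text
(np.float64(324.87359550561797), np.float64(186.37078651685394)) 356
w top [0.47675367 0.33524695 0.078     ]
3-view (array([0.47599923, 0.33325511, 0.07234456]), [np.float64(0.0015537088163587863), np.float64(0.001661143507927275), np.float64(0.0011695754964097407)])
[   2.33814269    0.9543397  -163.86339215]
```

Emit:
drive_tool([
  {"linear": [2, 1, -40], "twist": 0, "claw": 1},
  {"linear": [2, 1, -80], "twist": 0, "claw": 1},
  {"linear": [2, 1, -120], "twist": 0, "claw": 0.9},
  {"linear": [2, 1, -155], "twist": 0, "claw": 0.8},
  {"linear": [2, 1, -185], "twist": 0, "claw": 0.7},
  {"linear": [2, 1, -205], "twist": 0, "claw": 0.6},
  {"linear": [2, 1, -207], "twist": 0, "claw": 0.5},
  {"linear": [2, 1, -207], "twist": 0, "claw": 0.3},
  {"linear": [2, 1, -207], "twist": 0, "claw": 0.2},
  {"linear": [2, 1, -207], "twist": 0, "claw": 0.2},
  {"linear": [2, 1, -207], "twist": 0, "claw": 0.2},
  {"linear": [2, 1, -207], "twist": 0, "claw": 0.2},
], squeeze=30)

```text
clock: 2.2
position: [0.4776, 0.3359, 0.0368]
ee_rot: [0.001, 0.55, 0.835, 0.001]
contact_force: [-0.4, 0.1, -1.0]
width: 0.0287
gripper_force: 31.4
```

Vial gripped at 28.7 mm. I'll lift it and carry it to a viewing place beside the nest.

Emit:
drive_tool([
  {"linear": [0, 0, 40], "twist": 0, "claw": 0.2},
  {"linear": [0, 0, 80], "twist": 0, "claw": 0.2},
  {"linear": [0, -20, 115], "twist": 0, "claw": 0.2},
  {"linear": [-4, -50, 140], "twist": 0, "claw": 0.2},
  {"linear": [-8, -85, 160], "twist": 0, "claw": 0.2},
  {"linear": [-14, -122, 175], "twist": 0, "claw": 0.2},
  {"linear": [-20, -160, 185], "twist": 0, "claw": 0.2},
  {"linear": [-26, -200, 190], "twist": 0, "claw": 0.2},
  {"linear": [-32, -240, 190], "twist": 0, "claw": 0.2},
  {"linear": [-37, -280, 190], "twist": 0, "claw": 0.2},
  {"linear": [-42, -320, 190], "twist": 0, "claw": 0.2},
  {"linear": [-46, -355, 190], "twist": 0, "claw": 0.2},
])

```text
clock: 3.2
position: [0.43, -0.0218, 0.2264]
ee_rot: [0.001, 0.55, 0.835, 0.0]
contact_force: [0.6, 0.2, -0.6]
width: 0.0292
gripper_force: 31.4
```

Emit:
drive_tool([
  {"linear": [-2, -25, 0], "twist": 0, "claw": 0.2},
  {"linear": [-4, -43, 0], "twist": 0, "claw": 0.2},
  {"linear": [-4, -50, 0], "twist": 0, "claw": 0.2},
  {"linear": [-4, -50, 0], "twist": 0, "claw": 0.2},
  {"linear": [-4, -50, 0], "twist": 0, "claw": 0.2},
])

```text
clock: 3.62
position: [0.4269, -0.0692, 0.2256]
ee_rot: [0.0, 0.55, 0.835, 0.001]
contact_force: [-0.3, 1.0, -0.4]
width: 0.0289
gripper_force: 31.4
```

```bash
python3 - <<'E'
from h import *
snap('wrist','w3.png')
s=sensors.get_state();print(s['clock'],s['position'],s['ee_rot'],s['contact_force'],s['width'])
for X in ([.501,-.038,.062],[.57,-.008,.057],[.468,.004,.108],[.561,-.087,.123]):print(proj('w3.png',X))
E
```

```text
3.6667 [ 0.42684593 -0.06868948  0.22551866] [-5.60714096e-05  5.49618105e-01  8.35415881e-01  4.92335718e-04] [ 0.11879396  0.28626124 -0.04534713] 0.02914430290814752
[409.36249594 188.0336352 ]
[488.14219929 186.52004337]
[411.78130348 133.93958074]
[468.04516939 288.76362623]
```

View pics/w3.png

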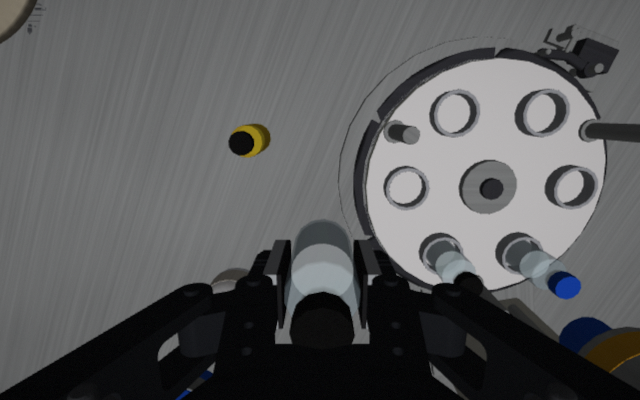

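The wrist view shows the load nest rim at about (407,188), the post top at (412,134), the hub at (488,187), the two vials at (445,255) and (530,260), and the held vial at (321,260). I'll fit these accurately.

```bash
python3 - <<'E'
from h import *
f='w3.png';im=cv2.imread('pics/'+f);g=cv2.cvtColor(im,6)
s=sensors.get_state();p=s['position']
from scipy.spatial.transform import Rotation as Ro
q=s['ee_rot'];R=Ro.from_quat([q[1],q[2],q[3],q[0]]).as_matrix();print(R.round(4))
def circ(c,r,z):
    a=np.linspace(0,2*np.pi,120);return np.array([proj(f,[c[0]+r*np.cos(t),c[1]+r*np.sin(t),z]) for t in a])
# fit nest outer/inner rim by gradient matching
gx=cv2.Sobel(cv2.GaussianBlur(g,(3,3),0),cv2.CV_32F,1,0);gy=cv2.Sobel(cv2.GaussianBlur(g,(3,3),0),cv2.CV_32F,0,1);mag=np.hypot(gx,gy)
def score(P):return cv2.remap(mag,P[:,0].astype(np.float32).reshape(-1,1),P[:,1].astype(np.float32).reshape(-1,1),1).mean()
def fit(c0,rs,z,w=.01):
    best=(-1,)
    for dx in np.arange(-w,w+1e-6,.0005):
        for dy in np.arange(-w,w+1e-6,.0005):
            c=(c0[0]+dx,c0[1]+dy);v=sum(score(circ(c,r,z)[::3]) for r in rs)
            if v>best[0]:best=(v,*c)
    return np.round(best,4)
n=fit((.501,-.038),(.017,.0205),.062);print('nest',n)
h=fit((.57,-.008),(.115,),.048);print('dial',h)
po=fit((.468,.004),(.007,),.108);print('post',po)
d=n[1:]-h[1:];print('nest r,ang',np.hypot(*d),np.degrees(np.arctan2(d[1],d[0]))%360)
d=po[1:]-h[1:];print('post r,ang',np.hypot(*d),np.degrees(np.arctan2(d[1],d[0]))%360)
vb=fit(p[:2],(.015,),p[2]-.033,.008);print('vialbot',vb,'tcp',p, vb[1:]-p[:2])
sc=3;o=cv2.resize(im[90:310,280:520],None,fx=2.5,fy=2.5,interpolation=cv2.INTER_CUBIC)
def dr(P,c):cv2.polylines(o,[((P-[280,90])*2.5).astype(int)],True,c,1)
dr(circ(n[1:],.017,.062),(0,0,255));dr(circ(n[1:],.0205,.062),(0,0,255));dr(circ(po[1:],.007,.108),(0,255,0));dr(circ(vb[1:],.015,p[2]-.033),(255,0,255));dr(circ(p[:2],.015,p[2]-.033),(0,255,255));dr(circ(p[:2],.010,p[2]+.042),(0,255,255))
cv2.imwrite('pics/ov3.png',o)
E
```

```text
[[-3.958e-01  9.183e-01  4.000e-04]
 [ 9.183e-01  3.958e-01  9.000e-04]
 [ 6.000e-04  8.000e-04 -1.000e+00]]
nest [ 3.615687e+02  4.965000e-01 -3.800000e-02]
dial [ 1.819271e+02  5.720000e-01 -9.500000e-03]
post [1.788608e+02 4.675000e-01 3.000000e-03]
nest r,ang 0.08070006195784482 200.68069138881708
post r,ang 0.1052449523730235 173.17884763521565
vialbot [62.13    0.4278 -0.0727] tcp [ 0.42684593 -0.06868948  0.22551866] [ 0.00095407 -0.00401052]
```

View pics/ov3.png

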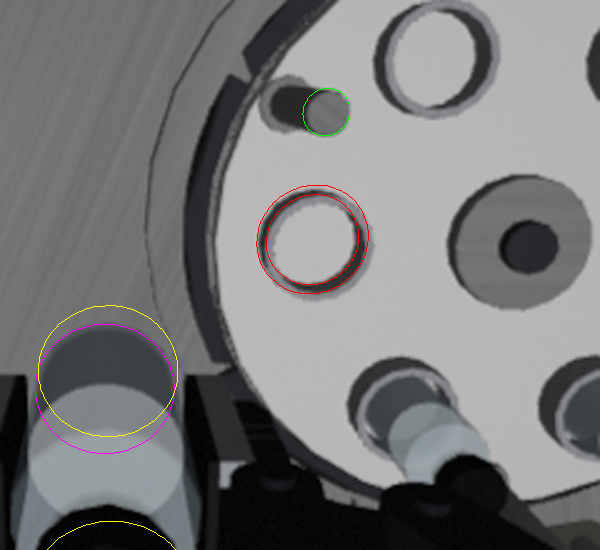

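The held vial's bottom and the nest rim need a more careful fit. I'll fit the dial jointly, and use the w2 picture (vial known upright) as reference for the vial.

```bash
python3 - <<'E'
from h import *
from scipy.optimize import minimize
f='w3.png';g=cv2.GaussianBlur(cv2.imread('pics/'+f,0),(3,3),0);mag=np.hypot(cv2.Sobel(g,cv2.CV_32F,1,0),cv2.Sobel(g,cv2.CV_32F,0,1)).clip(0,150)
def score(c,r,z,n=90):
    a=np.linspace(0,2*np.pi,n);P=np.array([proj(f,[c[0]+r*np.cos(t),c[1]+r*np.sin(t),z]) for t in a]).astype(np.float32)
    return cv2.remap(mag,P[:,:1].copy(),P[:,1:].copy(),1).mean()
def tot(v):
    x,y,a=v[0]/1e3,v[1]/1e3,np.radians(v[2]);s=score((x,y),.115,.048,180)*2
    for k in(0,-60,-120,-180):
        b=a+np.radians(k);c=(x+.078*np.cos(b),y+.078*np.sin(b));s+=score(c,.017,.062)+score(c,.0205,.062)
    b=a-np.radians(30);s+=score((x+.104*np.cos(b),y+.104*np.sin(b)),.007,.108)
    return -s
best=min(((tot((x,y,a)),x,y,a) for x in range(567,577,1) for y in range(-14,-3,1) for a in range(199,208,1)))
print(best)
r=minimize(tot,best[1:],method='Nelder-Mead',options=dict(initial_simplex=np.array(best[1:])+np.array([[0,0,0],[1,0,0],[0,1,0],[0,0,1]])));x,y,a=r.x;print(r.fun,r.x,'nest',x+78*np.cos(np.radians(a)),y+78*np.sin(np.radians(a)))
print('w3 col322',cv2.imread('pics/w3.png',0)[205:250,322])
print('w2 col325',cv2.imread('pics/w2.png',0)[150:190,325])
for ff,c,z0 in(('w2.png',(.4767,.3352),.003),('w3.png',sensors.get_state()['position'][:2],.2255-.0335)):
    u=np.array([-.396,.918])
    print(ff,[ (k,proj(ff,[*(np.array(c)+u*r),z0+h])[1].round(1)) for k,r,h in(('bot far',.015,0),('shoulder far',.015,.052),('shoulder near',-.015,.052),('stop top far',.01,.075),('stop low far',.01,.066))])
E
```

```text
(np.float32(-1339.0164), 571, -9, 204)
-1397.3341064453125 [570.92474095  -8.80266009 203.5793639 ] nest 499.4372056392511 -40.00413914758078
w3 col322 [112 112 112 111 111 112 112 114 114 114 114 113 113 109  95  85  80  69
  65  65  63  65  65  65  65  65  65  66  65  65  64  66  67  64  65  65
  65  65  87 123 132 131 133 133 132]
w2 col325 [165 165 164 164 165 165 165 165 164 164 150 109  75  62  62  75 106 126
 137 149 148 146 148 149 134  79   3   8   9  11   9  13   9  10  12  10
  10  12  12   9]
w2.png [('bot far', np.float64(159.3)), ('shoulder far', np.float64(166.4)), ('shoulder near', np.float64(196.1)), ('stop top far', np.float64(175.7)), ('stop low far', np.float64(174.0))]
w3.png [('bot far', np.float64(212.0)), ('shoulder far', np.float64(252.3)), ('shoulder near', np.float64(322.3)), ('stop top far', np.float64(297.6)), ('stop low far', np.float64(283.1))]
```

```bash
python3 - <<'E'
from h import *
f='w3.png';im=cv2.imread('pics/w3.png',0)
a=np.radians(263.58);c=(.5709+.078*np.cos(a),-.0088+.078*np.sin(a));print('vial_next',c)
print('K',np.load('pics/w3.png.npz')['K'].round(1).tolist())
for h in(0,14,24,30,36,42,52,66,75):print(h,proj(f,[*c,.048+h/1e3]).round(1))
p=sensors.get_state()['position'];u=np.array([-.396,.918]);v=np.array([.918,.396])
for h in(0,10,20,24,30,36,42,52,66,75):
    P=lambda x,y:proj(f,[*(p[:2]+u*x+v*y),.2255-.0335+h/1e3])
    r=.015 if h<=52 else .01
    print('held',h,'far/near row',P(r,0)[1].round(1),P(-r,0)[1].round(1),'L/R',P(0,-r)[0].round(1),P(0,r)[0].round(1),'row',P(0,0)[1].round(1))
o=np.hstack([cv2.resize(cv2.imread('pics/w3.png')[205:355,265:385],(480,600),interpolation=cv2.INTER_CUBIC),cv2.resize(cv2.imread('pics/w3.png')[220:300,415:490],(320,600),interpolation=cv2.INTER_CUBIC)])
cv2.imwrite('pics/c4.png',cv2.convertScaleAbs(o,alpha=1.4,beta=15))
E
```

```text
vial_next (np.float64(0.5621783663635435), np.float64(-0.08631085799235763))
K [[326.8, 0.0, 321.8], [0.0, 326.8, 202.1], [0.0, 0.0, 1.0]]
0 [437.5 250.7]
14 [442.4 256.5]
24 [446.2 260.9]
30 [448.6 263.7]
36 [451.1 266.6]
42 [453.6 269.6]
52 [458.1 274.9]
66 [465. 283.]
75 [469.8 288.6]
held 0 far/near row 212.0 264.2 L/R 295.4 351.1 row 238.7
held 10 far/near row 217.8 272.7 L/R 293.9 352.8 row 245.9
held 20 far/near row 224.4 282.3 L/R 292.2 354.8 row 254.0
held 24 far/near row 227.2 286.4 L/R 291.5 355.6 row 257.6
held 30 far/near row 231.8 293.0 L/R 290.3 356.9 row 263.2
held 36 far/near row 236.8 300.1 L/R 289.0 358.4 row 269.3
held 42 far/near row 242.2 307.9 L/R 287.6 360.0 row 276.0
held 52 far/near row 252.3 322.3 L/R 285.0 362.9 row 288.4
held 66 far/near row 283.1 334.4 L/R 295.2 353.4 row 309.3
held 75 far/near row 297.6 352.4 L/R 293.0 356.1 row 325.7
```

View pics/c4.png

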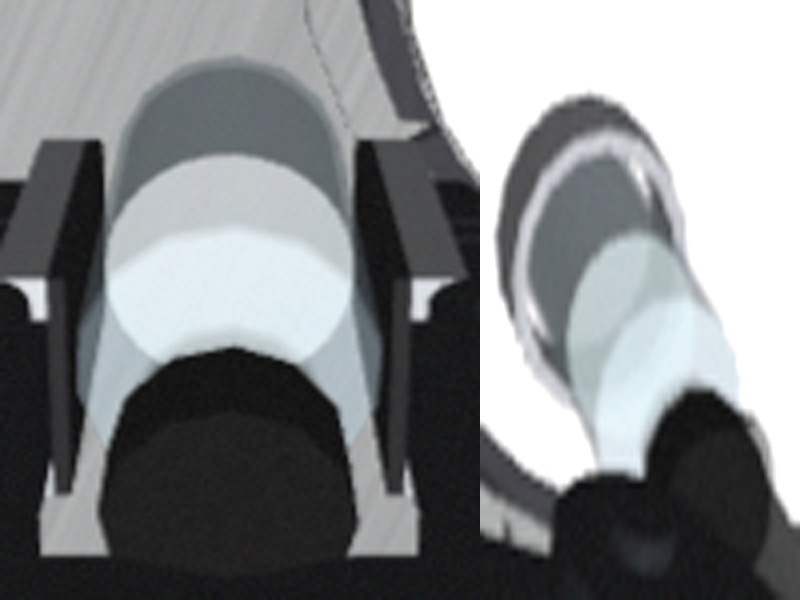

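All features of the held vial are shifted the same way, about 3.5 mm toward tool −x, so it is upright but offset. I'll hover just above the nest rim with that correction and check the vial and rim there, where they are at nearly the same depth.

Emit:
drive_tool([
  {"linear": [25, 11, 0], "twist": 0, "claw": 0.2},
  {"linear": [50, 23, 0], "twist": 0, "claw": 0.2},
  {"linear": [71, 32, -10], "twist": 0, "claw": 0.2},
  {"linear": [71, 32, -40], "twist": 0, "claw": 0.2},
  {"linear": [71, 32, -75], "twist": 0, "claw": 0.2},
  {"linear": [71, 32, -105], "twist": 0, "claw": 0.2},
  {"linear": [71, 32, -120], "twist": 0, "claw": 0.2},
  {"linear": [71, 32, -120], "twist": 0, "claw": 0.2},
  {"linear": [71, 32, -120], "twist": 0, "claw": 0.2},
  {"linear": [71, 32, -120], "twist": 0, "claw": 0.2},
])

```text
clock: 4.5
position: [0.499, -0.037, 0.1065]
ee_rot: [0.001, 0.549, 0.836, 0.001]
contact_force: [0.4, -0.4, -0.5]
width: 0.0292
gripper_force: 31.4
```

```bash
python3 - <<'E'
from h import *
f='w5.png';snap('wrist',f)
s=sensors.get_state();p=s['position'];print(s['clock'],p,s['ee_rot'],s['contact_force'])
im=cv2.imread('pics/'+f)
x0,y0=proj(f,[.4994,-.04,.062]);print(x0,y0)
X,Y,k=250,int(y0)-70,5
o=cv2.resize(im[Y:Y+110,X:X+150],None,fx=k,fy=k,interpolation=cv2.INTER_CUBIC);o=cv2.convertScaleAbs(o,alpha=1.3)
print(X,Y)
def circ(c,r,z,col):
    a=np.linspace(0,2*np.pi,120);P=np.array([proj(f,[c[0]+r*np.cos(t),c[1]+r*np.sin(t),z]) for t in a]);cv2.polylines(o,[((P-[X-.5,Y-.5])*k).astype(int)],True,col,1)
circ((.4994,-.04),.0205,.062,(0,0,255));circ((.4994,-.04),.017,.062,(0,0,255))
circ(p[:2],.015,p[2]-.0335,(0,255,255));circ(p[:2]+[.0012,-.0036],.015,p[2]-.0335,(255,0,255))
cv2.imwrite('pics/c5.png',o)
E
```

```text
4.55 [ 0.4992607  -0.037252    0.10688451] [1.55582813e-03 5.49352712e-01 8.35588816e-01 7.12982701e-04] [-0.49275587 -1.03282031  0.06356563]
321.2894400992829 237.14410714942042
250 167
```

View pics/c5.png

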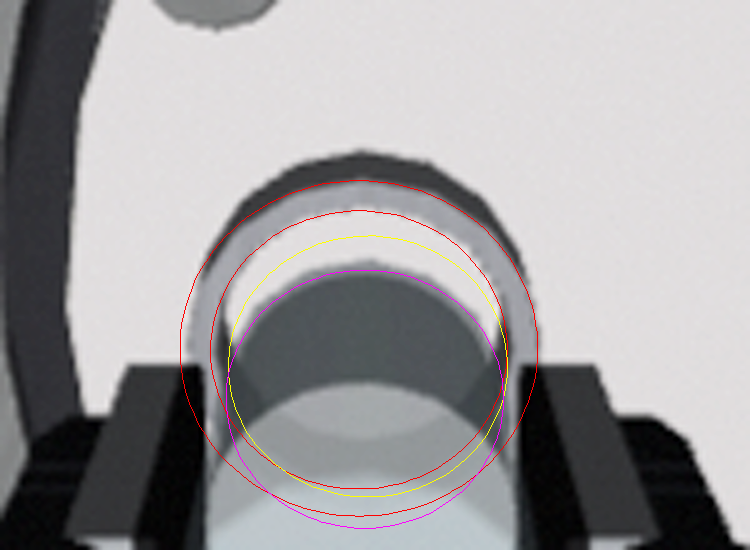

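The close view shows the rim centre at about overlay (362,343) and the vial bottom centre at about (366,392). I'll convert that to a relative offset.

```bash
python3 - <<'E'
from h import *
f='w5.png'
for dz in(0,-.005):
    R=onz(f,(250+362.5/5-.5,167+343/5-.5),.062+dz);V=onz(f,(250+366/5-.5,167+392/5-.5),.0734+dz)
    print(R.round(4),V.round(4),'move mm',((R-V)*1000).round(1))
    R2=onz(f,(250+362.5/5-.5,167+181/5-.5),.062+dz)-.0205*np.r_[-.396,.918,0];V2=onz(f,(250+366/5-.5,167+263/5-.5),.0734+dz)-.015*np.r_[-.396,.918,0]
    print('by far arcs',((R2-V2)*1000).round(1))
E
```

```text
[ 0.4993 -0.0387  0.062 ] [ 0.5001 -0.0397  0.0734] move mm [ -0.8   1.  -11.4]
by far arcs [ -0.5   0.2 -11.4]
[ 0.5    -0.0404  0.057 ] [ 0.501  -0.0416  0.0684] move mm [ -0.9   1.2 -11.4]
by far arcs [ -0.6   0.4 -11.4]
```

Emit:
drive_tool([
  {"linear": [-0.7, 0.6, 0], "twist": 0, "claw": 0.2},
  {"linear": [-0.7, 0.6, -5], "twist": 0, "claw": 0.2},
  {"linear": [-0.7, 0.6, -10], "twist": 0, "claw": 0.2},
  {"linear": [-0.7, 0.6, -15], "twist": 0, "claw": 0.2},
  {"linear": [-0.7, 0.6, -18], "twist": 0, "claw": 0.2},
  {"linear": [-0.7, 0.6, -18], "twist": 0, "claw": 0.2},
])

```text
clock: 5.05
position: [0.4974, -0.0372, 0.0867]
ee_rot: [0.0, 0.55, 0.835, 0.0]
contact_force: [0.9, 0.2, -1.4]
width: 0.0291
gripper_force: 31.6
```

Emit:
drive_tool([
  {"linear": [0, 0, -2], "twist": 0, "claw": 0.2},
  {"linear": [0, 0, -4], "twist": 0, "claw": 0.2},
  {"linear": [0, 0, -5], "twist": 0, "claw": 0.2},
  {"linear": [0, 0, -5], "twist": 0, "claw": 0.2},
])

```text
clock: 5.38
position: [0.4973, -0.0371, 0.0822]
ee_rot: [0.0, 0.55, 0.835, 0.0]
contact_force: [2.1, -0.0, -1.0]
width: 0.0293
gripper_force: 31.6
```

Emit:
drive_tool([
  {"linear": [0, 0, -0.5], "twist": 0, "claw": 0.4},
  {"linear": [0, 0, -0.5], "twist": 0, "claw": 0.5},
  {"linear": [0, 0, -0.5], "twist": 0, "claw": 0.6},
  {"linear": [0, 0, -0.5], "twist": 0, "claw": 0.6},
  {"linear": [0, 0, -0.5], "twist": 0, "claw": 0.6},
  {"linear": [0, 0, -0.5], "twist": 0, "claw": 0.6},
])

```text
clock: 5.88
position: [0.497, -0.037, 0.0819]
ee_rot: [-0.0, 0.55, 0.835, 0.0]
contact_force: [-0.3, -0.5, 0.5]
width: 0.0511
gripper_force: 0.0
```

Emit:
drive_tool([
  {"linear": [0, 0, 10], "twist": 0, "claw": 0.6},
  {"linear": [0, 0, 30], "twist": 0, "claw": 0.6},
  {"linear": [0, 0, 60], "twist": 0, "claw": 0.6},
  {"linear": [0, 0, 100], "twist": 0, "claw": 0.6},
  {"linear": [-20, -5, 130], "twist": 0, "claw": 0.6},
  {"linear": [-50, -15, 140], "twist": 0, "claw": 0.6},
  {"linear": [-70, -30, 140], "twist": 0, "claw": 0.6},
  {"linear": [-70, -30, 140], "twist": 0, "claw": 0.6},
])

```text
clock: 6.55
position: [0.4236, -0.0681, 0.2229]
ee_rot: [0.0, 0.55, 0.835, -0.001]
contact_force: [-0.7, 0.5, -1.3]
width: 0.0516
gripper_force: 0.0
```

```bash
python3 - <<'E'
from h import *
f='w6.png';snap('wrist',f);snap('side','side6.png');snap('scene','scene6.png')
s=sensors.get_state();print(s['clock'],s['position'],s['contact_force'])
w=cv2.imread('pics/'+f);a=cv2.imread('pics/side6.png')[150:250,290:400]
print(proj(f,[.4994,-.04,.062]))
o=np.vstack([cv2.resize(w[60:320,330:640],(477,400),interpolation=cv2.INTER_CUBIC)]);b=cv2.resize(a,(323,400),interpolation=cv2.INTER_CUBIC)
cv2.imwrite('pics/c6.png',np.hstack([o,b]))
E
```

```text
6.7 [ 0.42745047 -0.06699796  0.22191637] [0.00409028 0.09141206 0.31117425]
[410.75583697 192.06083736]
```

View pics/c6.png

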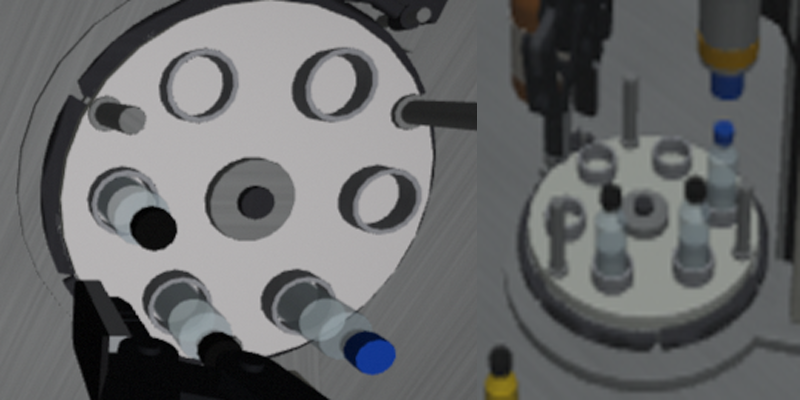

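The vial stands upright in the nest at about crop (135,215), the other two are unchanged, and the hand is clear. Next are the push arc waypoints and a numeric estimate of the notch and pawl angles.

```bash
cat > wp.py <<'E'
from h import *
H=np.array([.571,-.009])
def tcp(turn,gap,th0=173.5):
    t=np.radians(th0+turn);p=H+.104*np.r_[np.cos(t),np.sin(t)];return p-(.018+gap)*np.r_[-np.sin(t),np.cos(t)]
E
python3 - <<'E'
from wp import *
ang=lambda X:(np.degrees(np.arctan2(X[1]-H[1],X[0]-H[0]))%360).round(1)
for n,f,px in(('notch','w3.png',(497,52)),('notch','w3.png',(374,124)),('notch','scene1.png',(312,255)),('pawl','scene1.png',(339,245)),('pawl','w3.png',(552,42)),('notch6','w6.png',(385,123)),('notch6','w6.png',(376,241))):
    X=onz(f,px,.03);print(n,f,X.round(3),ang(X),np.hypot(*(X[:2]-H)).round(3))
s=sensors.get_state();print(s['position'],s['qpos'].round(2))
for t,g in((0,.015),(0,0),(10,0),(20,0),(26,0),(30,0),(40,0),(46,0)):print(t,g,(tcp(t,g)*1000).round(1))
E
```

```text
notch w3.png [0.527 0.105 0.03 ] 110.9 0.122
notch w3.png [0.451 0.002 0.03 ] 174.7 0.121
notch scene1.png [0.647 0.089 0.03 ] 52.3 0.124
pawl scene1.png [0.572 0.122 0.03 ] 89.7 0.131
pawl w3.png [0.569 0.132 0.03 ] 90.7 0.142
notch6 w6.png [0.456 0.008 0.03 ] 171.8 0.116
notch6 w6.png [ 0.501 -0.106  0.03 ] 234.2 0.119
[ 0.42745047 -0.06699796  0.22191637] [-0.32  0.07  1.82  0.    1.25 -0.72]
0 0.015 [471.4  35.6]
0 0 [469.7  20.7]
10 0 [466.1   2.6]
20 0 [465.7 -15.8]
26 0 [467.  -26.7]
30 0 [468.4 -34. ]
40 0 [474.3 -51.4]
46 0 [479.3 -61.3]
```

The notch is about 37° away, within the stated range. I'll go behind the post with fingers shut.

Emit:
drive_tool([
  {"linear": [12, 30, 0], "twist": -6, "claw": 0},
  {"linear": [24, 60, 0], "twist": -12, "claw": 0},
  {"linear": [36, 90, 0], "twist": -18, "claw": 0},
  {"linear": [44.5, 105.5, 0], "twist": -24, "claw": 0},
  {"linear": [44.5, 105.5, -30], "twist": -30, "claw": 0},
  {"linear": [44.5, 105.5, -70], "twist": -30, "claw": 0},
  {"linear": [44.5, 105.5, -105], "twist": -30, "claw": 0},
  {"linear": [44.5, 105.5, -125], "twist": -30, "claw": 0},
  {"linear": [44.5, 105.5, -131], "twist": -30, "claw": 0},
  {"linear": [44.5, 105.5, -131], "twist": -30, "claw": 0},
  {"linear": [44.5, 105.5, -131], "twist": -30, "claw": 0},
])

```text
clock: 7.62
position: [0.4728, 0.0388, 0.0911]
ee_rot: [0.0, 0.747, 0.665, 0.0]
contact_force: [0.7, 0.7, 0.4]
width: -0.0001
gripper_force: 0.0
```

Emit:
drive_tool([
  {"linear": [0, -5, 0], "twist": 0, "claw": 0},
  {"linear": [-1, -10, 0], "twist": 0, "claw": 0},
  {"linear": [-1, -12, 0], "twist": 0, "claw": 0},
  {"linear": [-1, -14, 0], "twist": 0, "claw": 0},
  {"linear": [-1.5, -16, 0], "twist": 0, "claw": 0},
  {"linear": [-1.5, -18, 0], "twist": 0, "claw": 0},
  {"linear": [-1.5, -19, 0], "twist": 0, "claw": 0},
  {"linear": [-1.5, -20, 0], "twist": 0, "claw": 0},
])

```text
clock: 8.28
position: [0.4701, 0.0198, 0.0914]
ee_rot: [-0.001, 0.748, 0.664, 0.001]
contact_force: [-0.2, 5.2, 4.7]
width: 0.0002
gripper_force: 3.1
```

Emit:
drive_tool([
  {"linear": [-0.8, -3, 0], "twist": 1.7, "claw": 0},
  {"linear": [-1.5, -6, 0], "twist": 3.3, "claw": 0},
  {"linear": [-2.2, -9, 0], "twist": 5, "claw": 0},
  {"linear": [-2.7, -12, 0], "twist": 6.7, "claw": 0},
  {"linear": [-3.2, -15, 0], "twist": 8.3, "claw": 0},
  {"linear": [-3.6, -18, 0], "twist": 10, "claw": 0},
  {"linear": [-3.9, -21, 0], "twist": 11.7, "claw": 0},
  {"linear": [-4.1, -24, 0], "twist": 13.3, "claw": 0},
  {"linear": [-4.2, -27, 0], "twist": 15, "claw": 0},
  {"linear": [-4.2, -30, 0], "twist": 16.7, "claw": 0},
  {"linear": [-4.1, -33, 0], "twist": 18.3, "claw": 0},
  {"linear": [-4, -36.5, 0], "twist": 20, "claw": 0},
])

```text
clock: 9.28
position: [0.4665, -0.016, 0.0914]
ee_rot: [-0.001, 0.621, 0.784, 0.002]
contact_force: [1.6, 8.5, 4.0]
width: 0.0002
gripper_force: 4.3
```

```bash
python3 - <<'E'
from wp import *
s=sensors.get_state();print(s['clock'],s['position'],s['contact_force'])
b=tcp(20,0)
for t in(22,24,26,28,30,32,34,36,38,40,42,44,46):print(t,((tcp(t,0)-b)*1000).round(1))
E
```

```text
9.2833 [ 0.46654049 -0.01598075  0.09138216] [1.56504719 8.47655937 4.02214694]
22 [ 0.3 -3.7]
24 [ 0.7 -7.3]
26 [  1.3 -11. ]
28 [  2.  -14.6]
30 [  2.8 -18.2]
32 [  3.7 -21.8]
34 [  4.8 -25.3]
36 [  5.9 -28.8]
38 [  7.2 -32.2]
40 [  8.7 -35.6]
42 [ 10.2 -39. ]
44 [ 11.9 -42.3]
46 [ 13.6 -45.5]
```

Emit:
drive_tool([
  {"linear": [0.2, -2, 0], "twist": 1, "claw": 0},
  {"linear": [0.4, -4, 0], "twist": 2.2, "claw": 0},
  {"linear": [0.6, -6, 0], "twist": 3.3, "claw": 0},
  {"linear": [0.9, -8, 0], "twist": 4.4, "claw": 0},
  {"linear": [1.1, -9.5, 0], "twist": 5.2, "claw": 0},
  {"linear": [1.3, -11, 0], "twist": 6, "claw": 0},
  {"linear": [1.5, -12, 0], "twist": 6.6, "claw": 0},
])

```text
clock: 9.87
position: [0.4681, -0.0282, 0.0913]
ee_rot: [-0.001, 0.575, 0.818, 0.002]
contact_force: [0.7, 6.2, 2.9]
width: 0.0002
gripper_force: 3.1
```

Emit:
drive_tool([
  {"linear": [0.2, -1, 0], "twist": 0.6, "claw": 0},
  {"linear": [0.4, -2, 0], "twist": 1.1, "claw": 0},
  {"linear": [0.6, -3, 0], "twist": 1.7, "claw": 0},
  {"linear": [0.8, -4, 0], "twist": 2.2, "claw": 0},
  {"linear": [1.1, -5, 0], "twist": 2.8, "claw": 0},
])

```text
clock: 10.28
position: [0.4693, -0.0333, 0.0913]
ee_rot: [-0.0, 0.555, 0.832, 0.002]
contact_force: [2.0, 7.3, 2.2]
width: 0.0
gripper_force: 3.0
```

Emit:
drive_tool([
  {"linear": [0.2, -1, 0], "twist": 0.6, "claw": 0},
  {"linear": [0.5, -2, 0], "twist": 1.1, "claw": 0},
  {"linear": [0.8, -3, 0], "twist": 1.7, "claw": 0},
])

```text
clock: 10.53
position: [0.47, -0.0362, 0.0913]
ee_rot: [-0.0, 0.542, 0.84, 0.002]
contact_force: [-0.3, 7.8, 3.2]
width: -0.0002
gripper_force: 3.1
```

Emit:
drive_tool([
  {"linear": [0.2, -0.7, 0], "twist": 0.4, "claw": 0},
  {"linear": [0.4, -1.4, 0], "twist": 0.8, "claw": 0},
  {"linear": [0.6, -2.1, 0], "twist": 1.2, "claw": 0},
])

```text
clock: 10.78
position: [0.4706, -0.0383, 0.0913]
ee_rot: [-0.0, 0.533, 0.846, 0.002]
contact_force: [1.9, 7.9, 3.4]
width: 0.0
gripper_force: 3.1
```

```bash
python3 - <<'E'
from wp import *
s=sensors.get_state();print(s['position'],s['contact_force'],s['effort'].round(2))
E
```

```text
[ 0.47058658 -0.03827538  0.09132561] [1.88197161 7.94288071 3.43564613] [ -3.51 -33.52 -18.12  -2.02  -0.26   0.13]
```

Emit:
drive_tool([
  {"linear": [0.2, -0.7, 0], "twist": 0.4, "claw": 0},
  {"linear": [0.4, -1.4, 0], "twist": 0.8, "claw": 0},
  {"linear": [0.6, -2.1, 0], "twist": 1.2, "claw": 0},
])

```text
clock: 11.03
position: [0.4709, -0.0405, 0.0912]
ee_rot: [-0.001, 0.524, 0.851, 0.002]
contact_force: [0.6, 6.1, 2.4]
width: -0.0003
gripper_force: 2.8
```

Emit:
drive_tool([
  {"linear": [0.2, -0.7, 0], "twist": 0.4, "claw": 0},
  {"linear": [0.5, -1.4, 0], "twist": 0.8, "claw": 0},
  {"linear": [0.7, -2.1, 0], "twist": 1.2, "claw": 0},
])

```text
clock: 11.28
position: [0.4716, -0.0426, 0.0912]
ee_rot: [-0.001, 0.516, 0.857, 0.002]
contact_force: [1.1, 7.1, 2.5]
width: 0.0001
gripper_force: 2.8
```

Emit:
drive_tool([
  {"linear": [0.2, -0.7, 0], "twist": 0.4, "claw": 0},
  {"linear": [0.5, -1.3, 0], "twist": 0.8, "claw": 0},
  {"linear": [0.7, -2, 0], "twist": 1.2, "claw": 0},
])

```text
clock: 11.53
position: [0.4722, -0.0445, 0.0912]
ee_rot: [-0.001, 0.506, 0.862, 0.002]
contact_force: [1.0, 6.1, 2.4]
width: -0.0003
gripper_force: 2.9
```

Emit:
drive_tool([
  {"linear": [0.3, -0.6, 0], "twist": 0.4, "claw": 0},
  {"linear": [0.5, -1.2, 0], "twist": 0.8, "claw": 0},
  {"linear": [0.8, -1.8, 0], "twist": 1.1, "claw": 0},
])

```text
clock: 11.78
position: [0.4728, -0.0463, 0.0912]
ee_rot: [-0.001, 0.498, 0.867, 0.002]
contact_force: [-0.3, 6.9, 2.3]
width: -0.0001
gripper_force: 3.0
```

Emit:
drive_tool([
  {"linear": [0.3, -0.6, 0], "twist": 0.4, "claw": 0},
  {"linear": [0.5, -1.2, 0], "twist": 0.8, "claw": 0},
  {"linear": [0.8, -1.8, 0], "twist": 1.1, "claw": 0},
])

```text
clock: 12.03
position: [0.4735, -0.048, 0.0912]
ee_rot: [-0.001, 0.49, 0.872, 0.002]
contact_force: [0.1, 7.7, 4.0]
width: 0.0002
gripper_force: 3.1
```

Emit:
drive_tool([
  {"linear": [0.3, -0.6, 0], "twist": 0.4, "claw": 0},
  {"linear": [0.5, -1.2, 0], "twist": 0.8, "claw": 0},
  {"linear": [0.8, -1.8, 0], "twist": 1.1, "claw": 0},
])

```text
clock: 12.28
position: [0.4742, -0.0498, 0.0911]
ee_rot: [-0.001, 0.481, 0.876, 0.002]
contact_force: [0.0, 6.5, 3.3]
width: 0.0003
gripper_force: 3.1
```

Emit:
drive_tool([
  {"linear": [0.3, -0.6, 0], "twist": 0.4, "claw": 0},
  {"linear": [0.5, -1.2, 0], "twist": 0.8, "claw": 0},
  {"linear": [0.8, -1.8, 0], "twist": 1.1, "claw": 0},
])

```text
clock: 12.53
position: [0.4749, -0.0521, 0.091]
ee_rot: [-0.001, 0.473, 0.881, 0.001]
contact_force: [-0.6, 2.8, 1.7]
width: -0.0002
gripper_force: 1.4
```

Force dropped, so the pawl is probably falling in. Continuing in fine steps.

Emit:
drive_tool([
  {"linear": [0.2, -0.4, 0], "twist": 0.2, "claw": 0},
  {"linear": [0.2, -0.4, 0], "twist": 0.2, "claw": 0},
])

```text
clock: 12.7
position: [0.4754, -0.0536, 0.0909]
ee_rot: [-0.0, 0.471, 0.882, 0.0]
contact_force: [-0.5, 3.0, 1.3]
width: 0.0
gripper_force: 1.4
```

Emit:
drive_tool([
  {"linear": [0.2, -0.5, 0], "twist": 0.3, "claw": 0},
  {"linear": [0.2, -0.5, 0], "twist": 0.3, "claw": 0},
])

```text
clock: 12.87
position: [0.4757, -0.0543, 0.0909]
ee_rot: [-0.0, 0.469, 0.883, 0.0]
contact_force: [-0.2, 3.4, 1.9]
width: 0.0001
gripper_force: 1.4
```

Emit:
drive_tool([
  {"linear": [0.2, -0.5, 0], "twist": 0.3, "claw": 0},
  {"linear": [0.4, -1, 0], "twist": 0.6, "claw": 0},
  {"linear": [0.4, -1, 0], "twist": 0.6, "claw": 0},
])

```text
clock: 13.12
position: [0.4758, -0.0547, 0.0909]
ee_rot: [-0.001, 0.464, 0.886, 0.001]
contact_force: [-0.7, 5.0, 3.1]
width: -0.0002
gripper_force: 2.6
```

Emit:
drive_tool([
  {"linear": [0.2, -0.5, 0], "twist": 0.3, "claw": 0},
  {"linear": [0.4, -1, 0], "twist": 0.6, "claw": 0},
  {"linear": [0.4, -1, 0], "twist": 0.6, "claw": 0},
])

```text
clock: 13.37
position: [0.4757, -0.0549, 0.0909]
ee_rot: [-0.001, 0.46, 0.888, 0.001]
contact_force: [-1.4, 8.2, 4.3]
width: -0.0003
gripper_force: 3.8
```

```bash
python3 - <<'E'
from h import *
a=snap('scene','scene7.png');s=sensors.get_state();print(s['position'],s['contact_force'])
b=cv2.imread('pics/scene6.png')[:,:,::-1];c=cv2.imread('pics/scene1.png')[:,:,::-1]
for n,z in(('7-6',b),('6-1',None)):
    A,B=(a,b) if z is not None else (b,c)
    d=np.abs(A.astype(int)-B).max(2)[228:275,315:360];d[d<20]=0
    print(n);print('\n'.join(''.join(' .:+#'[min(4,v//20)] for v in r) for r in d))
E
```

```text
[ 0.47573485 -0.05487243  0.09085554] [-1.23117959  7.84965113  4.08192144]
7-6
  .:+::..::++:.  :###+.      .               
:. .       .:+:  :###+.                      
+:....      ..:. :###+.                      
:..:++.      ... :###+.                      
 . .:+:.     ... +###+.                      
 ::  ::.     .:..+####:.                     
 .+:. ..   ..:: .++##+:.                     
 .:++.   .::++: .::+++:.                     
  .+++..:++++:.  ..:::.                      
   .::..:++::.                               
     .. .:..           ..                    
.:::++:                .                     
+++++:.                  .                   
+++::.                                       
....                                         
                         ..                  
.                       .:.                  
.                       .:.                  
.                       ..                   
                    .  ...                   
                   ... .                     
                   ..  .                     
 ...    
[... 445 characters left out ...]
      
                                             
                                             
                                             
                                             
                                             
                                             
                                             
                                             
                                             
                                             
                                             
                                             
                                             
                                             
                                             
6-1
```

The dial is stalled at 8 N with no further travel, and the pawl region has changed: the pawl is in. I'll back off and let go.

Emit:
drive_tool([
  {"linear": [-0.5, 0.8, 0], "twist": 0, "claw": 0},
  {"linear": [-1, 1.6, 0], "twist": 0, "claw": 0},
  {"linear": [-2.5, 4, 0], "twist": 0, "claw": 0},
  {"linear": [-6, 9, 0], "twist": 0, "claw": 0},
  {"linear": [-13, 20, 0], "twist": 0, "claw": 0},
  {"linear": [-13, 20, 0], "twist": 0, "claw": 0},
  {"linear": [-15, 22, 30], "twist": 0, "claw": 0},
  {"linear": [-20, 25, 65], "twist": 0, "claw": 0},
  {"linear": [-40, 30, 100], "twist": 0, "claw": 0},
  {"linear": [-60, 35, 130], "twist": 0, "claw": 0},
  {"linear": [-60, 35, 130], "twist": 0, "claw": 0},
  {"linear": [-60, 35, 130], "twist": 0, "claw": 0},
])

```text
clock: 14.42
position: [0.4167, -0.0214, 0.2225]
ee_rot: [0.002, 0.459, 0.888, 0.0]
contact_force: [-0.0, 0.2, -0.1]
width: -0.0001
gripper_force: 0.0
```

```bash
python3 - <<'E'
from wp import *
from scipy.optimize import minimize
f='w8.png';snap('wrist',f);a=snap('scene','scene8.png');s=sensors.get_state();print(s['clock'],s['position'],s['contact_force'])
b=cv2.imread('pics/scene7.png')[:,:,::-1];d=np.abs(a.astype(int)-b).max(2);print('pawl area change 8-7',(d[235:260,330:350]>20).sum(),'dial area',(d[185:250,262:350]>30).sum())
g=cv2.GaussianBlur(cv2.imread('pics/'+f,0),(3,3),0);mag=np.hypot(cv2.Sobel(g,cv2.CV_32F,1,0),cv2.Sobel(g,cv2.CV_32F,0,1)).clip(0,150)
def score(c,r,z,n=60):
    P=np.array([proj(f,[c[0]+r*np.cos(t),c[1]+r*np.sin(t),z]) for t in np.linspace(0,2*np.pi,n)]).astype(np.float32)
    return cv2.remap(mag,P[:,:1].copy(),P[:,1:].copy(),1).mean()
def tot(t,dx,dy):
    s=0;h=H+[dx,dy]
    for k in(-60,-120):
        b=np.radians(203.5+t+k);c=h+.078*np.r_[np.cos(b),np.sin(b)];s+=score(c,.017,.062)+score(c,.0205,.062)
    b=np.radians(173.5+t);return s+score(h+.104*np.r_[np.cos(b),np.sin(b)],.007,.108)
L=sorted(((tot(t,x,y),t,x,y) for t in np.arange(28,54,1) for x in(-.002,0,.002) for y in(-.002,0,.002)),reverse=True)[:4];print(L)
E
```

```text
14.5167 [ 0.4162565  -0.0213701   0.22018274] [-0.07480882 -0.04762021  0.30116277]
pawl area change 8-7 0 dial area 6
[(np.float32(524.77106), np.int64(42), 0, 0), (np.float32(519.66486), np.int64(43), 0, 0.002), (np.float32(508.36032), np.int64(41), -0.002, 0), (np.float32(497.4561), np.int64(40), -0.002, -0.002)]
```

```bash
python3 -c "
from rig import manip
print(manip.sign_off())"
```

```text
the job is handed in; nothing more can be done
None
```

The job is handed in at about 14.5 s: the vial stands in the front nest, and the dial turned about 42° until the force dipped and then stalled at 8 N, which I take as the pawl home in the next notch. The hand is clear. I did not view a picture after the push, so that rests on the force readings, an image comparison at the pawl and a fit of the dial's angle. The result was not reported back.

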